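# Lock the whetstone in its holder to the gauge mark

## Task

Get the whetstone ready for sharpening gravers. With a fingertip, push the stone back until its long side lies flush along the holder's rear fence, then roll the knurled adjuster wheel under a fingertip until the jaw holds the stone against the end stop and the gap behind the spring pad has closed to the gauge mark: the dark line on the tongue in line with the dark lines on the jaw. Move the jaw only by its wheel, pick nothing up, and leave the graver, the burnisher and the loupe where they lie.

Things in the scene. Friction and masses are not known exactly. Their poses are not given: they have to be found in the camera images.
- stone_holder: Whetstone holder, fixed: a light wooden bed 116 x 306 mm (x, y), bed top 15 mm above the cabinet top. Origin: on the cabinet top under its middle; +x points to the rear fence (away from the robot, turned up to 0.3 rad), +y along the bed to the end stop (aluminium block, face at y = +125 mm, 20 mm high). The bed reaches 61 mm to -x. Jaw, screw and knurled wheel lie at -y.
- fence_mid (a point): Middle of the top inner edge of the rear fence, an aluminium bar along the holder's y, 14 mm above the bed. Its inner face is at x = +40 mm in the holder and runs from y = -91 to +145 mm.
- whetstone: Grey whetstone, 50 x 150 x 25 mm (its x, y, z), about 0.38 kg, loose on the bed. Origin: centre of its underside. It starts 10 to 22 mm short of the rear fence, 2 to 6 mm short of the end stop and up to 0.07 rad askew. Seated, its origin is at seat_centre and its axes are those of the holder.
- seat_centre (a point): Where the origin of the whetstone is when the stone touches both fence and end stop: 15 mm above the cabinet top, 15 mm to +x and 50 mm to +y of the holder's origin.
- wheel_axis (a point): Centre of the knurled steel wheel, 27 mm above the cabinet top; 44.6 mm in diameter over its 36 small ridges, 18 mm wide. Its axle lies along the holder's y, so its top, 49 mm above the cabinet top, rolls along the holder's x. On both sides stand bearings, tops 36 mm above the cabinet top.
- adjuster_wheel (a joint): Turn of the knurled wheel, rad, 0 to 13.3, start 0.8 to 3.9. It grows when the wheel's top is rolled to the holder's +x (away from the robot); that drives the jaw to +y, closing it, 16 mm per full turn. Stiff: about 2 N at the rim, 3 N with the stone held; stays where left. With the stone seated the pad starts to give at 8.2 rad and the gauge mark comes at 11.0 rad.
- pressure_pad (a joint): Travel of the spring pad into the jaw, m: 0 with the pad fully out (11 mm gap between pad and jaw), 0.011 with the gap shut; 0.007 (gap 4 mm) at the gauge mark. The rubber-faced pad, 42 mm wide, gives only once the stone bears on it and on the end stop.
- index_line (a point): Middle of the dark line, 2 mm wide, across the steel tongue (16 mm wide) which is part of the spring pad and slides over the top of the jaw, 38 mm above the cabinet top. When the stone is not yet held the line stands 7 mm to +y of the gauge mark.
- gauge_mark (a point): The gauge mark: middle between two dark lines, 2 mm wide, on top of the jaw on either side of the tongue, 38 mm above the cabinet top. It travels with the jaw; axes as the holder's. The jaw block is 46 mm wide (x), 40 mm long and 23 mm high above the bed; this point is 2 mm to +y of its middle.
- graver_1: Bystander: graver with a mushroom-shaped wooden handle, 29 x 107 x 29 mm, lying behind the fence. Origin: centre of its underside.
- burnisher: Bystander: burnisher with a wooden handle, 24 x 153 x 25 mm, lying behind the fence. Origin: centre of its underside.
- loupe: Bystander: black eye loupe, 43 mm across, 41 mm high, standing in front of the holder on the wheel's side. Origin: centre of its underside.
Things that resemble listed ones, but are neither listed nor needed, are in the scene too. Of the things that look like the whetstone, the largest one is meant.

How it is judged:
By the outcome, as a careful person would: the job done as asked, in the order asked, and still so for the second after the job is handed in, with the robot touching nothing.
It also fails if it takes over 64 s, if anything falls off the work surface, if the arm or the gripper's body presses on something with over 40 N, if the wrist force passes 120 N, or if a joint passes its speed limit or range.

## Robot

A 6-joint arm with a two-finger parallel gripper is mounted at the origin on a cart in front of the work surface, level with it; the furniture and walls round the work are solid. World frame = base frame: x ahead of the robot, y to its left, z up, the work surface at z = 0. Lengths are in m, angles in rad, forces in N, time in s.
With the tool pointing down it reaches from about 0.325 to 0.85 m from the base axis. Payload 4.4 kg.
Tool frame: the origin (TCP) lies midway between the tips of the shut fingers; the grasp point (between the pads) lies 19 mm behind it (manip.grip_depth is the distance from the TCP to the grasp point, in m); z points along the fingers, y is the line along which they close (so a half turn about z gives the same grasp; the last joint's range is limited). The gripper opens to 94 mm and grips with 3 to 60 N. Pads are 16 mm wide; open, the fingers measure 119 mm over their backs; the gripper's body (75 mm by 177 mm) begins 78 mm behind the grasp point.
Start: joints at [-0.15, 0.207, 1.542, -0, 1.393, -0.15], TCP at [0.575, -0, 0.205] pointing down, gripper open.
Joint ranges: [-2.73, 2.73], [-0.86, 2.22], [0.23, 2.46], [-1.11, 4.25], [0.08, 2.63], [-2.82, 2.82]. Speed limits (rad/s): [2.79, 2.79, 3.14, 3.14, 3.14, 3.14].

## Interface

Orientations are given as a unit quaternion [w, x, y, z].
In Python, from bench import manip, camera, finder gives the robot as it stands.
- The arm moves only by the tool move_arm, never from a script. Its argument "targets" is one flat list of numbers, 6 for each row, row after row: the shift along the tool's x, y, z in m, then the turn, a rotation vector about the tool's x, y, z in degrees. A call has 1 to 5 rows; each row shifts and turns the commanded pose from where the row before left it, along the tool's axes as they then stand; what a row does not reach is not made up. A row lasts 1/10 s, in which the tool goes at most 50 mm and 8.59 degrees, less where a joint would pass 70% of its speed; a pose out of reach is approached as far as the arm can. A call is refused whole if a number of a shift passes 0.05 or a number of a turn 8.59, either way. A call with a gripper value outside its range is refused whole. "fingers" is the closure, from -1 (fully open) to 1 (shut), set as the call begins (left out, the last holds). The fingers move at their own pace and stop on an object; "force" is the grip in N (left out, the last holds). Time passes only in rows, so rows that do not move let the fingers close. It gives the time, the measured TCP pose, the force, the opening and the grip force at its end, in the units of the state.
- manip.observe(): the state, without advancing time (a new reading comes with each control period).
- camera(name): name is "scene" or "side" or "wrist"; returns a dict with "frame" (400x640x3 uint8, red, green, blue), "z_map" (400x640 float32, m along the optical axis (not along the pixel's ray), 0 where there is no reading), "fovy" (degrees; the focal length in pixels is half the picture's height over the tangent of half this angle, whatever the lens; pixels are square), "cx", "cy" (the principal point, pixels), "R" (3x3) and "t" (3): a world point X has camera coordinates R X + t. Camera axes: x right, y down, z forward; pixel columns grow to the right and rows downward; lengths in m; the calibration is good to about 2 mm. A picture is of the moment at which its call begins.
- manip.close_job(): hands the job in; it is judged then, once.
Trained networks look in a picture, given as the dict that the camera call returned (one of the last four; its "shot" number tells which), for a name from the list of things; names that differ only in an ending like _2 or _b are one class to them, and where a whole thing is asked for, a point or a joint stands for the part that bears it (a point fixed in the world has none). Each returns a list of dicts, best first, with "score" (0 to 1); they miss things now and then, are a little off and sometimes report something else, mostly with a low value. They report only what shows in the picture. A call takes as long as a camera call. They do not tell look-alikes from the thing itself.
- finder.cut_out(label, picture): "mask" (400x640 bool, what is visible of it).
- finder.mark_of(label, picture): "xyz" ([x, y, z] in m, in world coordinates, good to about 4 mm: a listed point, or the origin of a listed thing).
The state is a dict: "clock": time; "joint_pos": joint angles; "qvel": joint speeds; "joint_torque": joint torques, N m; "position": TCP position; "tcp_rot": TCP orientation; "ft_force": force on the tool from outside, world axes, zero at the start; "wrist_torque": the same for the moment, N m; "opening": opening from 0.0 (shut) to 1.0 (fully open); "finger_force": force on a finger pad.
Only numpy, scipy, OpenCV 4.12 (cv2) and the standard library are available. Lean on these libraries where they do the work, as an engineer would, in place of code of your own. Each camera call takes 0.05 s, during which the arm holds its last target. There are 200 camera calls.

## Working session

There is one attempt and no reset: what is moved stays moved. The work goes in short steps, Python scripts to look and compute and a tool call to move; the robot and the scene stay as the last step left them, time stands still between calls to the robot, and variables do not carry over. Pictures are saved under pics/ and viewed, at most 10 in all, crops included, and the job is handed in when it is done.

Besides the shell and the picture viewer there is one more tool, called after ">>>" as a command line: name --argument value ..., lists and objects as JSON in quotes. move_arm: Moves the arm, as the interface text tells. Its arguments: {"type":"object","properties":{"targets":{"type":"array","items":{"type":"number"}},"fingers":{"type":"number"},"force":{"type":"number"}},"required":["targets"]}

```bash
mkdir -p pics; cat > h.py <<'E'
import numpy as np, cv2
from bench import manip, camera, finder
def save(p,name,crop=None,s=1):
    f=p["frame"]
    if crop: x0,y0,x1,y1=crop; f=f[y0:y1,x0:x1]
    f=cv2.resize(f,None,fx=s,fy=s,interpolation=cv2.INTER_CUBIC)
    cv2.imwrite("pics/"+name,f[:,:,::-1])
def proj(p,X):
    c=np.array(p["R"])@np.array(X)+np.array(p["t"]); f=200/np.tan(np.radians(p["fovy"])/2)
    return np.round([p["cx"]+f*c[0]/c[2],p["cy"]+f*c[1]/c[2]],1)
def cloud(p):
    f=200/np.tan(np.radians(p["fovy"])/2); z=p["z_map"]; v,u=np.mgrid[:400,:640]
    c=np.stack([(u-p["cx"])*z/f,(v-p["cy"])*z/f,z],-1)
    X=(c-np.array(p["t"]))@np.array(p["R"]); X[z==0]=np.nan; return X
def marks(p,names):
    for n in names:
        print(n,[(round(r["score"],2),np.round(r["xyz"],4).tolist(),proj(p,r["xyz"]).tolist()) for r in finder.mark_of(n,p)[:3]])
E
python3 - <<'E'
from h import *
s=manip.observe(); print(s["clock"],s["position"],s["tcp_rot"])
for n in ["scene","side"]:
    p=camera(n); save(p,n+"1.png"); print(n)
    marks(p,["stone_holder","fence_mid","whetstone","seat_centre","wheel_axis","index_line","gauge_mark","loupe"])
E
```

```text
0.0 [5.74207070e-01 9.56916591e-05 2.04311507e-01] [-8.83290466e-04  7.07097085e-01  7.07115616e-01 -6.61627819e-04]
scene
stone_holder [(0.86, [0.5421, 0.0085, -0.0006], [326.3, 216.5])]
fence_mid [(0.81, [0.5847, 0.0344, 0.029], [328.3, 193.5])]
whetstone [(0.79, [0.5494, 0.0528, 0.0164], [312.8, 202.3]), (0.73, [0.3901, 0.0256, -0.0012], [274.6, 249.9]), (0.71, [0.3676, 0.221, 0.0022], [203.5, 219.6])]
seat_centre [(0.67, [0.5598, 0.0545, 0.0138], [315.0, 200.9])]
wheel_axis [(0.95, [0.5577, -0.1117, 0.03], [376.6, 221.4])]
index_line [(0.56, [0.5604, -0.0591, 0.0347], [356.3, 210.3])]
gauge_mark [(0.88, [0.5551, -0.0657, 0.0389], [357.6, 210.9]), (0.41, [0.6822, 0.0465, 0.0052], [347.6, 182.7])]
loupe [(0.73, [0.4422, -0.1128, 0.0017], [345.3, 262.5])]
side
stone_holder [(0.97, [0.5437, 0.0098, 0.0001], [302.0, 233.5])]
fence_mid [(0.56, [0.5821, 0.0323, 0.0228], [319.4, 215.4])]
whetstone [(0.95, [0.5424, 0.0563, 0.0186], [297.9, 212.2]), (0.85, [0.3915, 0.0275, -0.003], [223.0, 237.6]), (0.77, [0.3696, 0.2216, 0.0012], [213.5, 185.2])]
seat_centre [(0.73, [0.5592, 0.055, 0.0158], [306.3, 212.9])]
wheel_axis [(0.66, [0.5557, -0.1144, 0.0243], [319.1, 265.8])]
index_line [(0.7, [0.5591, -0.0613, 0.04], [315.8, 239.0])]
gauge_mark [(0.87, [0.5599, -0.0691, 0.0392], [317.0, 242.0])]
loupe [(0.94, [0.4443, -0.1097, -0.001], [254.0, 282.8]), (0.36, [0.5454, 0.0584, 0.0152], [299.3, 212.9])]
```

```bash
python3 - <<'E'
from h import *
p=camera("wrist"); save(p,"wrist1.png")
marks(p,["stone_holder","fence_mid","whetstone","seat_centre","wheel_axis","index_line","gauge_mark","loupe"])
p=camera("scene"); save(p,"scene2.png",(180,130,440,310),3)
E
```

```text
stone_holder []
fence_mid [(0.83, [0.5811, 0.0371, 0.0317], [329.6, 152.2])]
whetstone [(0.66, [0.5439, 0.0503, 0.0178], [300.6, 140.4]), (0.63, [0.393, 0.0242, 0.0028], [191.5, 158.9])]
seat_centre [(0.7, [0.5561, 0.0551, 0.0122], [310.2, 136.3])]
wheel_axis [(0.58, [0.5598, -0.1173, 0.0254], [314.1, 259.7])]
index_line [(0.95, [0.5576, -0.0633, 0.036], [311.8, 227.7])]
gauge_mark [(0.56, [0.5605, -0.0704, 0.0388], [313.9, 233.4])]
loupe [(0.58, [0.4398, -0.1091, 0.0003], [235.3, 246.6])]
```

View pics/wrist1.png

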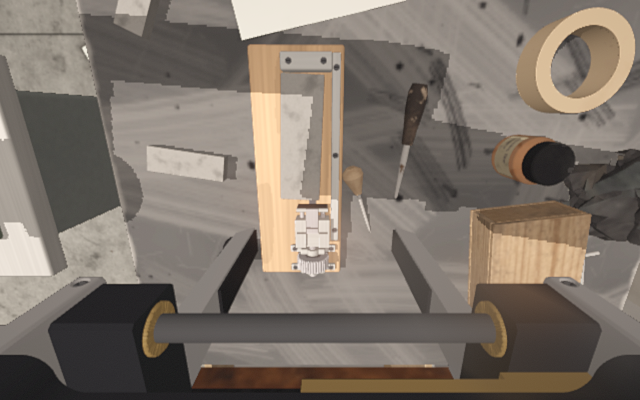

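View pics/scene2.png

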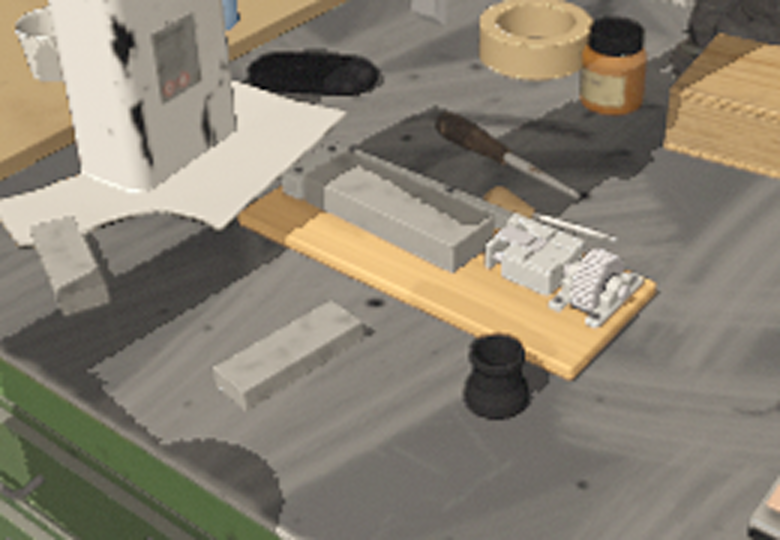

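The real stone is the one on the bed, at scene (313,202) / wrist (300,135). It is the largest of the three and fits the description. The look-alikes at scene (275,250) and (204,220) are smaller and lie loose on the cabinet. The enlarged crop confirms this.

```bash
cat >> h.py <<'E'
def rect(P):
    r=cv2.minAreaRect((P[:,:2]*1000).astype(np.float32)); b=cv2.boxPoints(r)
    e=[b[1]-b[0],b[2]-b[1]]; L=max(e,key=np.linalg.norm)
    if L[1]<0: L=-L
    return np.round(r[0],1),np.round(r[1],1),round(float(np.arctan2(-L[0],L[1])),4)
def measure(n):
    p=camera(n); X=cloud(p); z=X[...,2]
    A=(X[...,0]>.46)&(X[...,0]<.62)&(X[...,1]>-.17)&(X[...,1]<.2)
    r=[q for q in finder.cut_out("whetstone",p)]
    for q in r[:3]:
        m=q["mask"]&A&(z>.035)&(z<.046)
        if m.sum()>100: print(n,"stone top",rect(X[m]),np.nanmedian(z[m]),m.sum())
    m=A&(z>.024)&(z<.033)&(X[...,1]<.1)&(X[...,1]>-.04)&(X[...,0]>.57)
    if m.sum()>30:
        print(" fence",np.round(cv2.fitLine((X[m][:,:2]*1000).astype(np.float32),cv2.DIST_HUBER,0,.01,.01).ravel(),3),m.sum())
    m=A&(z>.011)&(z<.019)
    print(" bed",rect(X[m]),m.sum(), "z",np.nanmedian(z[m]))
    # front edge of bed
    B=X[m]; pts=[]
    for y in np.arange(-.1,.13,.01):
        s=B[abs(B[:,1]-y)<.005]
        if len(s)>5: pts.append((y,np.percentile(s[:,0],2)))
    pts=np.array(pts)
    k=np.polyfit(pts[:,0],pts[:,1],1); print(" frontedge x=%.4f%+.4f y"%(k[1],k[0]))
    return p,X
E
python3 - <<'E'
from h import *
for n in ["wrist","scene","side"]: measure(n)
E
```

```text
wrist stone top (array([546.4,  52.2]), array([150. ,  49.2]), -0.0458) 0.04086115378809174 5159
 fence [ 1.5000e-02 -1.0000e+00  5.8917e+02  3.2815e+01] 1079
 bed (array([550.6,   9.7]), array([304.2, 137.4]), -0.0008) 9691 z 0.01584227666056806
 frontedge x=0.4839-0.0003 y
scene stone top (array([543.9,  51.1]), array([151.3,  50.8]), -0.0524) 0.04029100408626509 876
 fence [ 3.00000e-03 -1.00000e+00  5.87594e+02  2.20690e+01] 191
 bed (array([549.8,   8.8]), array([307.1, 140.5]), -0.003) 2250 z 0.015399173984409424
 frontedge x=0.4819-0.0104 y
side stone top (array([546.5,  49.1]), array([173.3,  50. ]), -0.0468) 0.0389815144866147 1114
 fence [ 3.00000e-03 -1.00000e+00  5.88752e+02  2.37210e+01] 272
 bed (array([546.8,   4.7]), array([306.5, 150.2]), -0.0926) 3192 z 0.014104858417036913
 frontedge x=0.4841+0.0032 y
```

>>> move_arm --targets '[0.01,-0.018,0.02,0,0,0,0.01,-0.018,0.02,0,0,0,0.01,-0.018,0.02,0,0,0,0.01,-0.018,0.02,0,0,0,0.01,-0.017,0.02,0,0,0]' --fingers 1 --force 20

```text
clock: 2.2
position: [0.4853, 0.0503, 0.1049]
tcp_rot: [0.0, 0.707, 0.707, 0.0]
ft_force: [0.8, -0.3, 0.1]
opening: 0.611
finger_force: 0.0
```

>>> move_arm --targets '[0,0,0.025,0,0,0,0,0,0.02,0,0,0,0,0,0.015,0,0,0,0,0,0.01,0,0,0,0,0,0,0,0,0]'

```text
clock: 2.7
position: [0.4848, 0.0501, 0.0342]
tcp_rot: [-0.001, 0.707, 0.707, -0.001]
ft_force: [0.1, -0.2, -0.7]
opening: 0.187
finger_force: 0.0
```

>>> move_arm --targets '[0,0,0.006,0,0,0,0,0,0.006,0,0,0,0,0,0,0,0,0,0,0,0,0,0,0]'

```text
clock: 3.1
position: [0.4862, 0.05, 0.0236]
tcp_rot: [0.0, 0.707, 0.707, 0.0]
ft_force: [-0.4, 0.5, 0.5]
opening: 0.003
finger_force: 0.0
```

>>> move_arm --targets '[0,0.006,0,0,0,0,0,0.006,0,0,0,0,0,0.004,0,0,0,0,0,0.003,0,0,0,0,0,0.003,0,0,0,0]'

```text
clock: 3.6
position: [0.5084, 0.05, 0.0235]
tcp_rot: [0.0, 0.707, 0.707, 0.0]
ft_force: [0.4, 0.8, -0.0]
opening: 0.005
finger_force: 0.0
```

>>> move_arm --targets '[0,0.003,0,0,0,0,0,0.003,0,0,0,0,0,0.002,0,0,0,0,0,0.002,0,0,0,0]'

```text
clock: 4.0
position: [0.518, 0.05, 0.0231]
tcp_rot: [-0.0, 0.707, 0.707, -0.0]
ft_force: [-1.1, -0.1, -0.8]
opening: 0.008
finger_force: 0.7
```

>>> move_arm --targets '[0,0.002,0,0,0,0,0,0.002,0,0,0,0,0,0.001,0,0,0,0,0,0,0,0,0,0]'

```text
clock: 4.4
position: [0.5212, 0.05, 0.0231]
tcp_rot: [-0.002, 0.707, 0.707, -0.002]
ft_force: [-4.9, -0.4, 3.4]
opening: 0.006
finger_force: 2.9
```

```bash
python3 - <<'E'
from h import *
for n in ["scene","side"]: measure(n)
p,X=measure("wrist"); save(p,"wrist3.png",(220,20,420,290),2)
print(manip.observe()["ft_force"])
E
```

```text
scene stone top (array([556.3,  51.2]), array([ 51.7, 146.8]), 0.006) 0.04022110143928774 580
 fence [  0.645   0.764 597.276 -11.405] 75
 bed (array([549.5,   8.4]), array([305.4, 140.1]), -0.0039) 2411 z 0.015331709033539141
 frontedge x=0.4820-0.0130 y
side stone top (array([558.7,  45.5]), array([168.2,  49.9]), -0.0035) 0.03899706443672157 1035
 fence [2.7000e-02 1.0000e+00 5.8941e+02 2.0859e+01] 242
 bed (array([546.4,   5.1]), array([305.4, 151.1]), -0.084) 2996 z 0.014093056730983707
 frontedge x=0.4840+0.0023 y
wrist stone top (array([558. ,  65.8]), array([125.4,  50.2]), -0.0005) 0.04081310146052123 13233
 fence [ 1.67000e-01 -9.86000e-01  5.93024e+02  5.32710e+01] 1819
 bed (array([550.7,  38.5]), array([248.1, 137.5]), -0.0005) 15870 z 0.01578074319863105
 frontedge x=0.5190-0.3621 y
[-4.74836569 -0.15104331  2.25769393]
```

>>> move_arm --targets '[0,0.001,0,0,0,0,0,0.001,0,0,0,0,0,0,0,0,0,0]'

```text
clock: 5.0
position: [0.5212, 0.05, 0.0231]
tcp_rot: [-0.003, 0.707, 0.707, -0.003]
ft_force: [-10.8, -1.0, 8.9]
opening: 0.003
finger_force: 5.3
```

>>> move_arm --targets '[0,-0.003,0,0,0,0,0,-0.012,0,0,0,0,0,-0.015,-0.03,0,0,0,0,0,-0.04,0,0,0,-0.04,0,-0.03,0,0,0]'

```text
clock: 5.5
position: [0.4956, 0.0126, 0.1256]
tcp_rot: [0.001, 0.705, 0.709, 0.002]
ft_force: [1.9, -0.9, 0.3]
opening: 0.006
finger_force: 0.0
```

>>> move_arm --targets '[-0.04,0.01,-0.01,0,0,0,-0.04,0,0,0,0,0,0,0,0,0,0,0]'

```text
clock: 5.8
position: [0.5067, -0.0745, 0.1352]
tcp_rot: [0.003, 0.709, 0.705, 0.001]
ft_force: [0.8, 1.0, -0.9]
opening: 0.007
finger_force: 0.0
```

```bash
python3 - <<'E'
from h import *
print(manip.observe()["position"])
for n in ["wrist","scene","side"]:
    p,X=measure(n); marks(p,["wheel_axis","gauge_mark","index_line"])
    if n=="wrist":
        save(p,"wrist4.png")
        W=X[(X[...,2]>.036)&(X[...,2]<.056)&(abs(X[...,1]+.115)<.03)&(abs(X[...,0]-.557)<.03)]
        T=W[W[:,2]>.046]; print("wheel top",len(T),np.round(T.mean(0),4),np.round(T.min(0),4),np.round(T.max(0),4))
E
```

```text
[ 0.50665788 -0.07450381  0.13519386]
wrist stone top (array([558. ,  39.3]), array([122.2,  50.2]), -0.0022) 0.04079962636258645 8074
 fence [ 1.0000e-02 -1.0000e+00  5.9006e+02  3.4158e+01] 1586
 bed (array([544.5, -18.7]), array([250.9, 150.4]), -0.1047) 12958 z 0.015831014521855494
 frontedge x=0.4825+0.0247 y
wheel_axis [(0.9, [0.5612, -0.1127, 0.0272], [373.7, 227.6])]
gauge_mark [(0.81, [0.5606, -0.0699, 0.0389], [377.0, 193.5])]
index_line [(0.9, [0.5561, -0.0634, 0.0378], [372.7, 187.1])]
wheel top 356 [ 0.5573 -0.1161  0.0485] [ 0.5435 -0.1263  0.0461] [ 0.5694 -0.1073  0.0517]
scene stone top (array([556.7,  51.8]), array([150.1,  52.4]), -0.0076) 0.04016979115108611 881
 fence [  0.647   0.762 597.515 -11.334] 74
 bed (array([549.5,   8. ]), array([305.7, 140.7]), -0.0039) 2466 z 0.015385902815871374
 frontedge x=0.4818-0.0114 y
wheel_axis [(0.73, [0.5582, -0.1163, 0.0273], [378.5, 223.1])]
gauge_mark [(0.63, [0.5544, -0.0685, 0.0408], [358.5, 210.8])]
index_line [(0.56, [0.5581, -0.0624, 0.035], [357.0, 211.2])]
side stone top (array([558.7,  53.1]), array([152.6,  50.1]), -0.0036) 0.03904218344743356 1078
 fence [3.3000e-02 9.9900e-01 5.8933e+02 2.1689e+01] 242
 bed (array([546.3,   5.2]), array([305.6, 151.1]), -0.0836) 3080 z 0.014106983673742727
 frontedge x=0.4842+0.0024 y
wheel_axis [(0.87, [0.5571, -0.116, 0.0229], [320.0, 266.9])]
gauge_mark [(0.65, [0.5584, -0.0729, 0.0396], [316.5, 243.3])]
index_line [(0.6, [0.5612, -0.0611, 0.0396], [316.9, 238.9])]
```

View pics/wrist4.png

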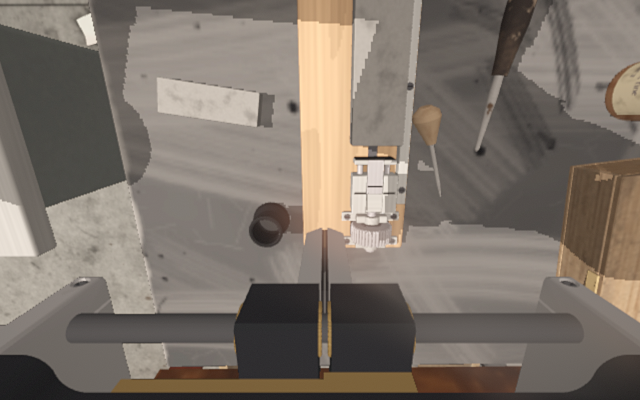

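The picture shows the stone lying along the fence at (380,80) with no gap visible. The wheel is at (370,235), with the jaw at (373,190) between them. Next I approach the wheel.

>>> move_arm --targets '[-0.02,0.016,0.015,0,0,0,-0.022,0.016,0.015,0,0,0,0,0,0.025,0,0,0,0,0,0.018,0,0,0,0,0,0,0,0,0]'

```text
clock: 7.05
position: [0.5344, -0.1113, 0.0574]
tcp_rot: [-0.003, 0.707, 0.707, -0.001]
ft_force: [-0.3, 0.3, -0.3]
opening: 0.005
finger_force: 0.0
```

```bash
python3 - <<'E'
from h import *
p=camera("side"); save(p,"side5.png",(230,190,390,310),4)
s=manip.observe(); print(s["position"],s["tcp_rot"],s["ft_force"])
E
```

```text
[ 0.53568558 -0.11162539  0.05906662] [-0.0016516   0.70718889  0.70702235 -0.00074104] [ 0.41849158 -0.30281936  0.28114996]
```

View pics/side5.png

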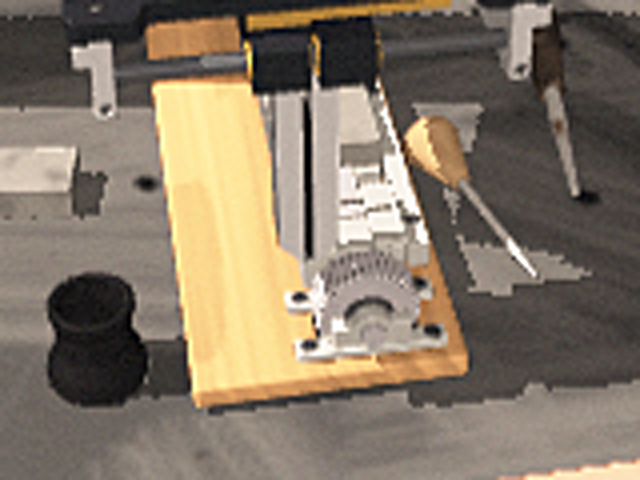

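The fingers stand just in front of and above the wheel (wheel at crop (365,290), tips at (300,255)). Now I lower them gently onto it and try a first stroke.

>>> move_arm --targets '[-0.005,0.003,0.004,0,0,0,0,0,0.004,0,0,0,0,0,0.003,0,0,0,0,0,0,0,0,0]'

```text
clock: 7.5
position: [0.5399, -0.1169, 0.0494]
tcp_rot: [-0.0, 0.707, 0.707, -0.0]
ft_force: [-0.0, 0.2, -0.8]
opening: 0.006
finger_force: 0.0
```

>>> move_arm --targets '[0,0,0.002,0,0,0,0,0.004,0,0,0,0,0,0.006,0,0,0,0,0,0,0,0,0,0]'

```text
clock: 7.9
position: [0.5508, -0.1169, 0.0483]
tcp_rot: [-0.0, 0.707, 0.707, 0.0]
ft_force: [-2.7, 1.0, 4.4]
opening: 0.008
finger_force: 2.5
```

>>> move_arm --targets '[0,0.005,0.001,0,0,0,0,0.007,0.001,0,0,0,0,0.007,0,0,0,0,0,0.006,0,0,0,0,0,0,0,0,0,0]'

```text
clock: 8.4
position: [0.5759, -0.1171, 0.0452]
tcp_rot: [0.0, 0.707, 0.707, 0.0]
ft_force: [-0.3, -0.1, -0.1]
opening: 0.004
finger_force: 0.0
```

```bash
python3 - <<'E'
from h import *
p=camera("side"); save(p,"side6.png",(230,190,390,310),4)
marks(p,["gauge_mark","index_line"])
s=manip.observe(); print(s["position"],s["ft_force"])
E
```

```text
gauge_mark [(0.73, [0.5618, -0.0645, 0.0384], [317.6, 240.6])]
index_line [(0.71, [0.5575, -0.0603, 0.0373], [314.8, 239.9])]
[ 0.57453711 -0.11684277  0.04483079] [-0.72102328 -0.46069551 -0.08791722]
```

View pics/side6.png

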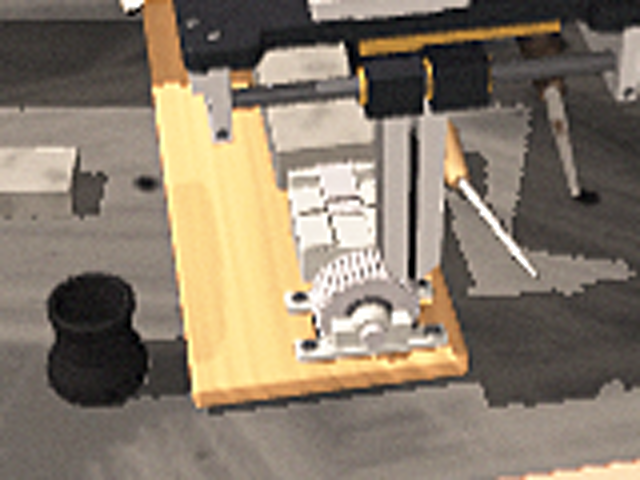

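>>> move_arm --targets '[0,0,-0.015,0,0,0,0,-0.018,0,0,0,0,0,-0.016,0,0,0,0,0,0,0.009,0,0,0,0,0.001,0.004,0,0,0]'

```text
clock: 9.05
position: [0.5419, -0.117, 0.0474]
tcp_rot: [0.0, 0.707, 0.707, 0.0]
ft_force: [-0.0, -1.1, -0.1]
opening: 0.004
finger_force: 0.0
```

>>> move_arm --targets '[0,0.006,0.001,0,0,0,0,0.007,0,0,0,0,0,0.007,0,0,0,0]'

```text
clock: 9.35
position: [0.5642, -0.117, 0.0489]
tcp_rot: [0.001, 0.707, 0.707, 0.001]
ft_force: [-0.2, 1.3, 3.7]
opening: 0.002
finger_force: 1.5
```

>>> move_arm --targets '[0,0.007,0,0,0,0,0,0.006,0,0,0,0]'

```text
clock: 9.55
position: [0.5764, -0.1171, 0.0464]
tcp_rot: [0.0, 0.707, 0.707, 0.0]
ft_force: [-0.6, -0.3, -1.1]
opening: 0.009
finger_force: 0.0
```

>>> move_arm --targets '[0,0,-0.014,0,0,0,0,-0.016,0,0,0,0,0,-0.014,0,0,0,0,0,0,0.008,0,0,0,0,0,0.006,0,0,0]'

```text
clock: 10.05
position: [0.5453, -0.1171, 0.0464]
tcp_rot: [0.0, 0.707, 0.707, 0.0]
ft_force: [-3.1, -0.1, 16.7]
opening: 0.008
finger_force: 8.2
```

>>> move_arm --targets '[0,0.004,0.001,0,0,0,0,0.006,0,0,0,0]'

```text
clock: 10.25
position: [0.5529, -0.1172, 0.0482]
tcp_rot: [-0.003, 0.707, 0.707, -0.002]
ft_force: [-9.5, 2.8, 26.7]
opening: 0.001
finger_force: 14.4
```

>>> move_arm --targets '[0,0.006,0,0,0,0,0,0.005,0,0,0,0]'

```text
clock: 10.45
position: [0.5687, -0.1173, 0.0474]
tcp_rot: [0.002, 0.707, 0.707, 0.001]
ft_force: [-0.0, 0.9, 3.3]
opening: 0.001
finger_force: 1.5
```

>>> move_arm --targets '[0,0.005,0,0,0,0]'

```text
clock: 10.55
position: [0.5722, -0.1173, 0.046]
tcp_rot: [0.001, 0.707, 0.707, 0.0]
ft_force: [-1.1, -1.6, 1.0]
opening: 0.008
finger_force: 0.8
```

```bash
python3 - <<'E'
from h import *
p=camera("side"); save(p,"side7.png",(270,195,360,290),6)
marks(p,["gauge_mark","index_line"])
p=camera("scene"); marks(p,["gauge_mark","index_line"])
s=manip.observe(); print(s["position"],s["ft_force"])
E
```

```text
gauge_mark [(0.83, [0.5605, -0.0608, 0.0388], [316.5, 239.2])]
index_line [(0.72, [0.5624, -0.0533, 0.0415], [316.8, 235.3])]
gauge_mark [(0.92, [0.5532, -0.0586, 0.0374], [354.3, 210.8])]
index_line [(0.67, [0.626, -0.035, -0.0012], [362.7, 206.0]), (0.65, [0.5599, -0.0539, 0.0358], [354.2, 209.2])]
[ 0.57233465 -0.11723668  0.04571689] [ 4.16021809 -0.25489791  1.5830612 ]
```

View pics/side7.png

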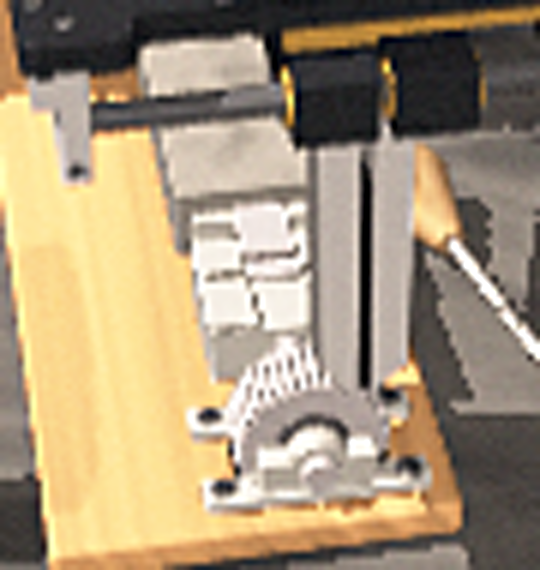

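The jaw is advancing towards the stone (gauge lines at crop (250,265), stone end at (240,200)). I'll run two more strokes with less pressure.

>>> move_arm --targets '[0,0,-0.014,0,0,0,0,-0.014,0,0,0,0,0,-0.012,0,0,0,0,0,0,0.008,0,0,0,0,0,0.005,0,0,0]'

```text
clock: 11.35
position: [0.5441, -0.1168, 0.0457]
tcp_rot: [-0.001, 0.707, 0.707, -0.0]
ft_force: [0.8, -0.5, 1.7]
opening: 0.004
finger_force: 1.0
```

>>> move_arm --targets '[0,0.004,0,0,0,0,0,0.006,0,0,0,0,0,0.006,0,0,0,0,0,0.005,0,0,0,0,0,0.005,0.001,0,0,0]'

```text
clock: 11.85
position: [0.572, -0.1172, 0.046]
tcp_rot: [0.0, 0.707, 0.707, 0.0]
ft_force: [-1.8, -0.7, 3.2]
opening: 0.005
finger_force: 1.2
```

>>> move_arm --targets '[0,0,-0.014,0,0,0,0,-0.014,0,0,0,0,0,-0.012,0,0,0,0,0,0,0.008,0,0,0,0,0,0.005,0,0,0]'

```text
clock: 12.35
position: [0.5447, -0.1169, 0.0458]
tcp_rot: [-0.0, 0.707, 0.707, -0.0]
ft_force: [-2.7, 0.1, 14.1]
opening: 0.004
finger_force: 7.2
```

>>> move_arm --targets '[0,0.004,0,0,0,0,0,0.006,0,0,0,0]'

```text
clock: 12.55
position: [0.5526, -0.117, 0.0482]
tcp_rot: [-0.003, 0.707, 0.707, -0.002]
ft_force: [-9.5, 2.5, 25.0]
opening: 0.005
finger_force: 13.0
```

>>> move_arm --targets '[0,0.006,0,0,0,0,0,0.005,0,0,0,0,0,0.005,0.001,0,0,0]'

```text
clock: 12.85
position: [0.5721, -0.1173, 0.0459]
tcp_rot: [0.0, 0.707, 0.707, 0.0]
ft_force: [-0.1, -0.5, 2.8]
opening: 0.004
finger_force: 1.2
```

```bash
python3 - <<'E'
from h import *
s=manip.observe(); print(s["clock"],s["position"],s["ft_force"])
for n in ["side","scene"]:
    p=camera(n); marks(p,["gauge_mark","index_line","whetstone"])
    if n=="side": save(p,"side8.png",(270,185,360,280),6)
E
```

```text
12.85 [ 0.57208213 -0.11727593  0.04591018] [-0.05141665 -0.45297816  2.80092498]
gauge_mark []
index_line [(0.59, [0.5578, -0.0475, 0.0392], [313.8, 234.7])]
whetstone [(0.88, [0.3673, 0.2213, -0.0018], [212.6, 186.4]), (0.82, [0.5553, 0.0592, 0.0167], [304.1, 211.6]), (0.55, [0.3896, 0.0268, -0.002], [221.9, 237.5])]
gauge_mark [(0.91, [0.5561, -0.0522, 0.0382], [352.6, 208.8])]
index_line [(0.7, [0.5617, -0.0478, 0.0392], [352.3, 206.5])]
whetstone [(0.94, [0.5576, 0.0557, 0.018], [314.0, 199.7]), (0.78, [0.3909, 0.0264, 0.0007], [274.5, 248.8]), (0.74, [0.3679, 0.2226, -0.0017], [203.5, 220.7])]
```

>>> move_arm --targets '[0,0,-0.03,0,0,0,0,-0.025,-0.03,0,0,0,0,-0.025,-0.02,0,0,0,0,0,0,0,0,0]'

```text
clock: 13.65
position: [0.5191, -0.117, 0.127]
tcp_rot: [0.0, 0.707, 0.707, -0.0]
ft_force: [0.3, 0.6, -0.3]
opening: 0.004
finger_force: 0.0
```

```bash
cat >> h.py <<'E'
def look(name):
    p,X=measure("wrist"); marks(p,["gauge_mark","index_line","wheel_axis"])
    # orthographic top view of the jaw at z=.038, 0.25 mm per pixel: x .525-.595 across, y up
    H=[]; src=[]
    for x,y,c in [(.525,-.10,(0,560)),(.595,-.10,(560,560)),(.595,.0,(560,0-240)),(.525,.0,(0,-240))]:
        src.append(proj(p,[x,y,.038])); H.append(c)
    M=cv2.getPerspectiveTransform(np.float32(src),np.float32(H))
    im=cv2.warpPerspective(p["frame"],M,(560,560),flags=cv2.INTER_CUBIC)
    cv2.imwrite("pics/"+name,im[:,:,::-1]); return p
E
python3 - <<'E'
from h import *
print(manip.observe()["position"]); look("jaw9.png"); measure("scene")
E
```

```text
[ 0.51908453 -0.11700102  0.12696428]
wrist stone top (array([558.1,  17.9]), array([50.4, 75.7]), 0.0005) 0.040758983538285144 5704
 fence [1.30000e-02 1.00000e+00 5.90009e+02 1.00620e+01] 1579
 bed (array([542.9, -39.5]), array([219.2, 148.2]), -0.1327) 12998 z 0.01580577098715181
 frontedge x=0.4832+0.0403 y
gauge_mark [(0.81, [0.5589, -0.0561, 0.0374], [367.2, 138.5])]
index_line [(0.66, [0.5572, -0.0499, 0.0347], [365.2, 131.6])]
wheel_axis [(0.83, [0.5598, -0.1148, 0.0243], [363.8, 194.5])]
scene stone top (array([556.4,  55.1]), array([151.4,  51.5]), -0.0048) 0.04031968179013139 867
 fence [  0.707   0.707 599.191  -9.617] 56
 bed (array([549.5,   8.9]), array([307.9, 140. ]), -0.0028) 2503 z 0.015385870184783138
 frontedge x=0.4821-0.0108 y
```

View pics/jaw9.png

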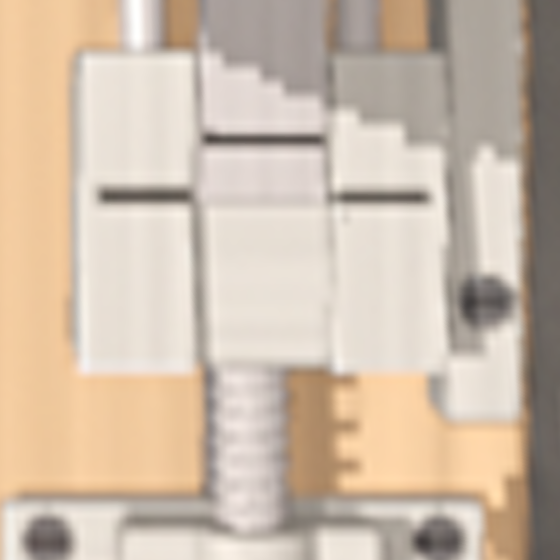

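The picture shows the index line at row 138 and the gauge lines at row 195, so they are 7.1 mm apart and the pad is not yet compressed. The stone is moving towards the stop. Two more strokes.

>>> move_arm --targets '[0,0.013,0.03,0,0,0,0,0.013,0.03,0,0,0,0,0,0.008,0,0,0,0,0,0.007,0,0,0,0,0,0.005,0,0,0]'

```text
clock: 14.5
position: [0.5462, -0.1169, 0.0462]
tcp_rot: [-0.001, 0.707, 0.707, -0.001]
ft_force: [-9.6, 3.2, 25.4]
opening: 0.007
finger_force: 13.2
```

>>> move_arm --targets '[0,0.004,0,0,0,0,0,0.006,0,0,0,0,0,0.006,0,0,0,0,0,0.005,0,0,0,0,0,0.005,0.001,0,0,0]'

```text
clock: 15.0
position: [0.574, -0.1174, 0.0457]
tcp_rot: [0.001, 0.707, 0.707, 0.0]
ft_force: [0.2, -1.9, -0.4]
opening: 0.004
finger_force: 0.0
```

>>> move_arm --targets '[0,0,-0.014,0,0,0,0,-0.014,0,0,0,0,0,-0.012,0,0,0,0,0,0,0.008,0,0,0,0,0,0.005,0,0,0]'

```text
clock: 15.5
position: [0.5464, -0.1172, 0.0462]
tcp_rot: [-0.001, 0.707, 0.707, -0.001]
ft_force: [-13.7, 0.9, 34.2]
opening: 0.003
finger_force: 17.7
```

>>> move_arm --targets '[0,0.004,0,0,0,0,0,0.006,0,0,0,0,0,0.006,0,0,0,0,0,0.005,0,0,0,0,0,0.005,0.001,0,0,0]'

```text
clock: 16.0
position: [0.5743, -0.1173, 0.0451]
tcp_rot: [0.001, 0.707, 0.707, 0.0]
ft_force: [0.5, 0.1, 0.8]
opening: 0.005
finger_force: 0.2
```

>>> move_arm --targets '[0,0,-0.03,0,0,0,0,-0.025,-0.03,0,0,0,0,-0.025,-0.02,0,0,0,0,0,0,0,0,0]'

```text
clock: 16.4
position: [0.5232, -0.1175, 0.1266]
tcp_rot: [0.002, 0.707, 0.707, 0.001]
ft_force: [-0.4, -0.4, -0.3]
opening: 0.01
finger_force: 0.0
```

```bash
cat >> h.py <<'E'
def rows(name):
    g=cv2.cvtColor(cv2.imread("pics/"+name),cv2.COLOR_BGR2GRAY).astype(float)
    for a,b,t in [(105,180,"markL"),(215,315,"index"),(345,420,"markR")]:
        v=g[55:370,a:b].mean(1); d=cv2.blur(v[:,None],(1,41)).ravel()-v; i=int(d[15:-15].argmax())+15
        w=np.clip(d[i-10:i+11],0,None); c=55+(w*np.arange(i-10,i+11)).sum()/w.sum()
        print(t,"row %.1f y %.2f mm depth %.0f"%(c,-100+(560-c)/8,d[i]))
E
python3 - <<'E'
from h import *
rows("jaw9.png")
print(manip.observe()["position"]); look("jaw10.png"); rows("jaw10.png"); measure("scene")
E
```

```text
markL row 195.4 y -54.42 mm depth 91
index row 139.4 y -47.43 mm depth 101
markR row 196.9 y -54.61 mm depth 91
[ 0.52316412 -0.11745256  0.1265929 ]
wrist stone top (array([558.1,  18.2]), array([74.2, 50.1]), -0.0019) 0.040762099757419984 5536
wrist stone top (array([558.4, -42.9]), array([184.9,  46.9]), -0.0384) 0.03859639975461955 3083
 fence [3.00000e-03 1.00000e+00 5.90148e+02 1.06460e+01] 1552
 bed (array([542.9, -40.4]), array([219.3, 147.8]), -0.1336) 13251 z 0.015809884381840743
 frontedge x=0.4832+0.0395 y
gauge_mark [(0.95, [0.5575, -0.0491, 0.0384], [361.5, 130.4]), (0.3, [0.5419, 0.0101, 0.0005], [343.2, 67.3]), (0.21, [0.6289, -0.0333, 0.0026], [426.4, 112.6])]
index_line [(0.91, [0.5606, -0.0457, 0.037], [364.8, 126.5])]
wheel_axis [(0.69, [0.5602, -0.116, 0.0262], [360.1, 195.7])]
markL row 155.6 y -49.45 mm depth 92
index row 131.7 y -46.47 mm depth 84
markR row 155.9 y -49.48 mm depth 88
scene stone top (array([557.2,  57.4]), array([159.7,  53.9]), -0.0041) 0.04019197077857754 901
 fence [  0.706   0.709 601.353  -5.821] 49
 bed (array([549.9,   8.4]), array([305.9, 140.1]), -0.0009) 2514 z 0.015390295364323871
 frontedge x=0.4821-0.0089 y
```

The lines are now 3.0 mm apart, so the stone is held and the pad is giving. One more full stroke (about 2.5 mm), pressing a bit less.

>>> move_arm --targets '[0,0.011,0.03,0,0,0,0,0.011,0.03,0,0,0,0,0,0.008,0,0,0,0,0,0.007,0,0,0,0,0,0.004,0,0,0]'

```text
clock: 17.25
position: [0.5445, -0.1169, 0.0455]
tcp_rot: [-0.001, 0.707, 0.707, -0.0]
ft_force: [-6.0, 2.0, 16.9]
opening: 0.004
finger_force: 8.3
```

>>> move_arm --targets '[0,0.004,0,0,0,0,0,0.006,0,0,0,0,0,0.006,0,0,0,0,0,0.005,0,0,0,0,0,0.005,0.001,0,0,0]'

```text
clock: 17.75
position: [0.5717, -0.1174, 0.0461]
tcp_rot: [0.001, 0.707, 0.707, 0.0]
ft_force: [-2.6, -0.4, 3.3]
opening: 0.01
finger_force: 1.2
```

>>> move_arm --targets '[0,0,-0.03,0,0,0,0,-0.025,-0.03,0,0,0,0,-0.025,-0.02,0,0,0,0,0,0,0,0,0]'

```text
clock: 18.15
position: [0.5216, -0.1178, 0.1275]
tcp_rot: [0.003, 0.707, 0.707, 0.001]
ft_force: [1.1, -0.1, 0.4]
opening: 0.006
finger_force: 0.0
```

```bash
python3 - <<'E'
from h import *
print(manip.observe()["position"]); look("jaw11.png"); rows("jaw11.png")
E
```

```text
[ 0.52156832 -0.11776852  0.12750325]
wrist stone top (array([558. ,  18.2]), array([73.6, 50. ]), -0.0014) 0.04077904479699828 5561
 fence [ 1.00000e-03 -1.00000e+00  5.90236e+02  1.07560e+01] 1525
 bed (array([543.2, -39.5]), array([219.2, 148.2]), -0.14) 13129 z 0.015815958484782625
 frontedge x=0.4831+0.0404 y
gauge_mark [(0.92, [0.5597, -0.0461, 0.0398], [365.6, 126.7])]
index_line [(0.7, [0.5572, -0.046, 0.0356], [362.3, 126.4])]
wheel_axis [(0.79, [0.561, -0.1136, 0.0259], [362.2, 192.8])]
markL row 131.3 y -46.42 mm depth 106
index row 131.4 y -46.43 mm depth 100
markR row 131.1 y -46.38 mm depth 93
```

View pics/jaw11.png

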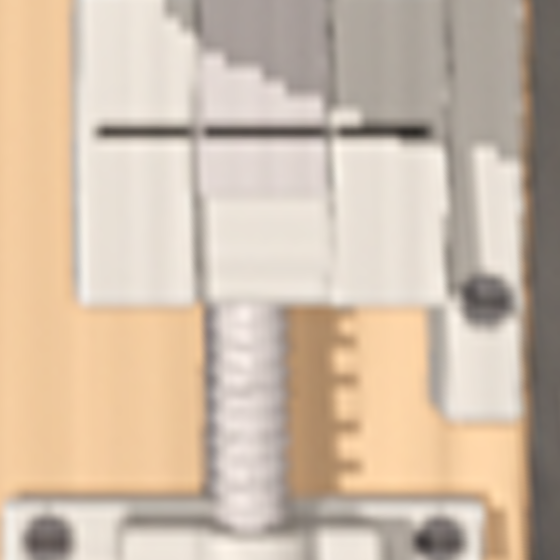

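```bash
python3 - <<'E'
from h import *
p,X=measure("scene"); save(p,"scene12.png",(230,150,410,290),4); marks(p,["loupe"])
E
```

```text
scene stone top (array([556.8,  57.1]), array([ 54.2, 160.6]), 0.0128) 0.040205782001687576 908
 fence [  0.713   0.702 604.074  -3.152] 45
 bed (array([549.3,   9.3]), array([307.4, 141.4]), -0.0041) 2516 z 0.015385830715154442
 frontedge x=0.4819-0.0147 y
loupe [(0.58, [0.442, -0.1078, 0.0033], [343.1, 260.9])]
```

View pics/scene12.png

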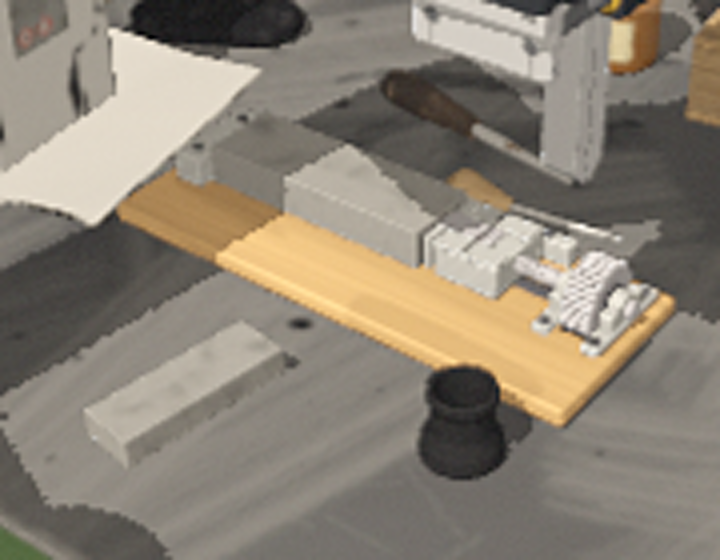

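The three dark lines coincide at row 131. The stone sits against the end stop (200,155), the fence and the jaw, and the loupe, graver and burnisher are where they were. Handing in.

```bash
python3 -c "
from bench import manip
print(manip.close_job())"
```

```text
the job is handed in; nothing more can be done
None
```

The stone lies flush along the rear fence, held by the jaw against the end stop; the tongue's line is within about 0.1 mm of the gauge mark, the bystanders are where they lay, and the job is handed in.

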